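# Stack and lock the sample racks on the docking base

### The arm

A 7-joint arm with a two-finger parallel gripper is mounted at the origin on the work surface. World frame = base frame: x ahead of the robot, y to its left, z up, the work surface at z = 0. Lengths are in m, angles in rad, forces in N, time in s.
With the tool pointing down it reaches from about 0.4 to 0.875 m from the base axis. Payload 19.3 kg.
Tool frame: the origin (TCP) lies at the very end of the fingers, on their centre line; the grasp point (between the pads) lies bot.pinch_z behind it (bot.pinch_z is the distance from the TCP to the grasp point, in m); z points along the fingers, y is the line along which they close (so a half turn about z gives the same grasp; the last joint's range is limited). The gripper opens to 85 mm and grips with 20 to 120 N. Pads are 22 mm wide; open, the fingers measure 114 mm over their backs; the gripper's body (76 mm by 85 mm) begins 54 mm behind the grasp point. The pads swing forward as they close: fully open they stand 13 mm farther back than shut.
Start: joints at [1.236, 0.521, -0.036, 1.599, 0.021, 1.021, -0.113], TCP at [0.164, -0.603, 0.231] pointing down, gripper open.
Joint ranges: [-2.91, 2.91], [-0.3, 2.13], [-1.5, 1.42], [0.17, 2.43], [-1.26, 4.41], [0.16, 1.93], [-2.52, 2.52]. Speed limits (rad/s): [1.89, 1.89, 2.39, 2.39, 3.01, 3.01, 3.01].

### API

Orientations are given as [roll, pitch, yaw] about the fixed x, y, z axes, in that order (R = Rz(yaw) Ry(pitch) Rx(roll)).
In Python, from workcell import bot, grab_frame, ticket gives the robot as it stands.
- The arm moves only by the tool arm_command, never from a script. Its argument "commands" is a list of rows, each a list of 3 entries, a list of its own where there are three numbers: the shift along the world's x, y, z in mm, then the turn about the world's z in rad, then the gripper command: -1 is fully open, 1 is shut, values between are in proportion. In form: [[[tx, ty, tz], roll, fingers], ...]. A call has 1 to 20 rows; each row shifts and turns the commanded pose from where the row before left it; what a row does not reach is not made up. A row lasts 1/10 s, in which the tool goes at most 50 mm and 8.59 degrees, less where a joint would pass 70% of its speed; a pose out of reach is approached as far as the arm can. A call with a gripper value outside its range is refused whole. The fingers move at their own pace and stop on an object; "newtons" is the grip in N (left out, the last holds). Time passes only in rows, so rows that do not move let the fingers close. It gives the time, the measured TCP pose, the force, the opening and the grip force at its end, in the units of the state.
- bot.observe(): the state, without advancing time (a new reading comes with each control period).
- grab_frame(name): name is "side" or "top" or "wrist"; returns a dict with "image" (384x512x3 uint8, red, green, blue), "vertical_fov" (degrees; the focal length in pixels is half the picture's height over the tangent of half this angle, whatever the lens; pixels are square), "cx", "cy" (the principal point, pixels), "R" (3x3) and "t" (3): a world point X has camera coordinates R X + t. Camera axes: x right, y down, z forward; pixel columns grow to the right and rows downward; lengths in m; the calibration is good to about 2 mm. A picture is of the moment at which its call begins. There is no depth.
- ticket.job_done(): hands the job in; it is judged then, once.
The state is a dict: "clock": time; "qpos": joint angles; "qd": joint speeds; "joint_efforts": joint torques, N m; "position": TCP position; "tool_rot": TCP orientation; "force": force on the tool from outside, world axes, zero at the start; "moment": the same for the moment, N m; "grip_width": finger opening in m; "finger_force": force on a finger pad.
Only numpy, scipy, OpenCV 4.12 (cv2) and the standard library are available. Lean on these libraries where they do the work, as an engineer would, in place of code of your own. Each camera call takes 0.05 s, during which the arm holds its last target. There are 200 camera calls.

### The job

Throw the docking base's clamp lever into the green-marked notch, then stack the yellow rack frames (there may be one or two) on the base and the blue tray on top of them, all the corner posts fully home in the cups below, and stand both orange-knobbed pots upright in the blue tray. With the stack complete, throw the lever into the red-marked middle notch so that it clamps the stack, and leave the other things on the bench where they are.

Things in the scene. Friction and masses are not known exactly. Their poses are not given: they have to be found in the camera images.
- dock: Grey docking base fixed on the bench: plate 160 (x) x 170 (y) x 20 mm. Origin: centre of its underside. Four square cups at x = +-58, y = +-38 mm: opening 15 x 15, walls 3, floor at z = 20, rim at z = 38 mm. A frame fully home on it has its origin at (0, 0, 20 mm) here, axes parallel, either way round. The lever stands on an outrigger on its -y side.
- tongue (a point): Inner tip of the red clamp tongue on the dock's +y side (24 mm wide, z = 83 to 89 mm; its bracket, y = 74 to 82 mm, reaches up to z = 82 mm); its twin is on the -y side. Tips at y = +-58 mm with the lever in green, +-44 in red, +-30 in yellow: then over the lowest frame's edge, so no frame can be lowered past them unless the lever is in green.
- lever (a joint): Clamp lever, hinged along the dock's y axis, rad: 0 = upright, positive leans to the dock's +x. Spring detents: green notch at -0.5 (leans to the dock's -x), red at 0 (middle), yellow at +0.5; crests at +-0.25; stops at +-0.62. About 6 N at the grip passes a crest. Let go within 0.15 rad of a notch it snaps in and stays. Starts in red or yellow.
- lever_grip (a point): Middle of the lever's black round grip: 22 mm in diameter, 48 mm long, lying along the dock's y axis, sticking out to the dock's -y from the end of the steel arm (10 mm thick, 32 mm towards the dock from this point); 165 mm high when upright. It moves with the lever. Pinched across the dock's x it turns between the fingers as the lever swings.
- lever_pivot (a point): Pivot of the lever: on the dock at x = 0, y = -160, z = 35 mm. The grip's middle moves on an arc of radius 130 mm about the hinge axis, in the dock's x-z plane at y = -192 mm. The quadrant with the coloured notches, up to 120 mm high, stands beside the arm, 16 mm towards the dock.
- rack1: Yellow open stacking frame, 140 (x) x 100 (y) mm, 0.3 to 0.45 kg. Origin: centre of its underside, level with the post feet. Steel posts 12 mm in diameter at x = +-58, y = +-38, z = 0 to 60 mm, feet tapered to 5 mm over the lowest 9 mm. Deck z = 44 to 50. On each post a square cup: opening 15 x 15, walls 3, floor z = 60, rim z = 78 mm. May be absent.
- rack2: Second yellow stacking frame, same as rack1; may be absent. A frame fully home on another has its origin 60 mm above the other's origin.
- tray: Blue stacking tray: same outside, posts, cups and grip bar as rack1, but with a solid floor, top at z = 50 mm, and a rim up to z = 60 mm. A pot fits on each side of the grip bar, at about x = +-38, y = 0 mm.
- tray_grip (a point): Middle of the tray's black grip bar, 88 mm above its origin; rack1 and rack2 have the same. The bar is 60 mm long in y, 14 mm wide in x, z = 81 to 95 mm, on two stalks 10 mm thick at y = +-24 mm: pinch it across x.
- pot1: Aluminium pot 42 mm in diameter, 34 mm high, with a round orange knob on top, 22 mm in diameter, z = 34 to 64 mm; 0.1 to 0.2 kg. Origin: centre of its underside.
- pot2: Second pot, same as pot1.
- flask: Amber bottle, 52 mm in diameter, 110 mm high, bystander. Origin: centre of its underside.
- tape: Yellow tape roll, 64 mm across, 20 mm high, bystander. Origin: centre of its underside.
- driver: Orange screwdriver lying on the bench, bystander.
- mug: Blue mug, 76 mm in diameter, 85 mm high, bystander. Origin: centre of its underside.
- carton: Cardboard carton 60 x 40 x 30 mm, bystander. Origin: centre of its underside.
- can: Red can, 52 mm in diameter, 100 mm high, bystander. Origin: centre of its underside.
- spanner: Steel spanner lying on the bench, bystander.
Things that resemble listed ones, but are neither listed nor needed, are in the scene too. What is shaped like the rack1 but pink is not meant.

How it is judged:
By the outcome, as a careful person would: the job done as asked, in the order asked, and still so for the second after the job is handed in, with the robot touching nothing.
Of rack1, rack2 only 1 to 2 are there at a start; the rules pass over those that are not, and their reading is None.
At some moment in a run one of pot1, pot2, rack1, rack2, tray may be knocked a few centimetres aside while the robot is not near it.
It also fails if it takes over 210 s, if anything falls off the work surface, if the arm or the gripper's body presses on something with over 40 N, if the wrist force passes 120 N, or if a joint passes its speed limit or range.

## Working session

There is one attempt and no reset: what is moved stays moved. The work goes in short steps, Python scripts to look and compute and a tool call to move; the robot and the scene stay as the last step left them, time stands still between calls to the robot, and variables do not carry over. Pictures are saved under pics/ and viewed, at most 14 in all, crops included, and the job is handed in when it is done.

Besides the shell and the picture viewer there is one more tool, called after "Request:" as name(argument=value, ...) on one line, values as JSON. arm_command: Moves the arm, as the interface text tells. Its arguments: {"type":"object","properties":{"commands":{"type":"array"},"newtons":{"type":"number"}},"required":["commands"]}

```bash
ls; mkdir -p pics; cat > h.py <<'E'
import numpy as np, cv2
from workcell import bot, grab_frame, ticket
def grab(n,save=None):
    f=grab_frame(n)
    f['f']=f['image'].shape[0]/2/np.tan(np.radians(f['vertical_fov'])/2)
    f['R']=np.array(f['R']);f['t']=np.array(f['t'])
    if save: np.savez('pics/'+save+'.npz',**f); cv2.imwrite('pics/'+save+'.png',cv2.cvtColor(f['image'],cv2.COLOR_RGB2BGR))
    return f
def load(s): return {k:v for k,v in np.load('pics/'+s+'.npz').items()}
def ray(f,u,v):
    d=f['R'].T@np.array([(u-f['cx'])/f['f'],(v-f['cy'])/f['f'],1.]); o=-f['R'].T@f['t']; return o,d
def onz(f,u,v,z):
    o,d=ray(f,u,v); return o+d*(z-o[2])/d[2]
def proj(f,X):
    c=f['R']@np.array(X)+f['t']; return np.array([f['cx']+f['f']*c[0]/c[2],f['cy']+f['f']*c[1]/c[2]])
def tri(a,pa,b,pb):
    o1,d1=ray(a,*pa);o2,d2=ray(b,*pb)
    s=np.linalg.lstsq(np.c_[d1,-d2],o2-o1,rcond=None)[0]
    p,q=o1+d1*s[0],o2+d2*s[1]; return (p+q)/2,np.linalg.norm(p-q)
E
python3 - <<'E'
from h import *
s=bot.observe(); print({k:np.round(v,3) for k,v in s.items()}, bot.pinch_z)
a=grab('top','top0');b=grab('side','side0')
for f in(a,b): print(f['f'],f['cx'],f['cy'],-f['R'].T@f['t'],f['R'].round(2).tolist())
im=np.vstack([cv2.imread('pics/top0.png'),cv2.imread('pics/side0.png')]);print(im.shape)
cv2.imwrite('pics/t0b.png',cv2.resize(cv2.imread('pics/top0.png'),(800,600)))
cv2.imwrite('pics/s0b.png',cv2.resize(cv2.imread('pics/side0.png'),(800,600)))
E
```

```text
pics
{'clock': np.float64(0.0), 'qpos': array([ 1.236,  0.522, -0.036,  1.6  ,  0.021,  1.021, -0.113]), 'qd': array([ 0.001,  0.   ,  0.001,  0.   ,  0.001, -0.   ,  0.001]), 'joint_efforts': array([-0.0000e+00, -9.2711e+01,  1.9800e+00, -3.6993e+01,  1.8000e-02,
        8.0000e-03, -0.0000e+00]), 'position': array([ 0.163, -0.603,  0.231]), 'tool_rot': array([-3.14 ,  0.   ,  0.265]), 'force': array([-0.301, -0.079, -0.073]), 'moment': array([0.015, 0.046, 0.061]), 'finger_force': np.float64(0.0), 'grip_width': np.float64(0.085)} 0.0187
355.33941033446894 256.9450332781012 192.11510842970043 [0.38207765 0.03663997 1.21540096] [[-0.01, -1.0, 0.0], [-1.0, 0.01, -0.08], [0.08, -0.0, -1.0]]
457.3240468550837 260.96591291188616 185.4860601805294 [0.08695971 1.00955271 1.2712705 ] [[-0.92, -0.39, -0.0], [-0.28, 0.67, -0.68], [0.27, -0.63, -0.73]]
(768, 512, 3)
```

View pics/t0b.png

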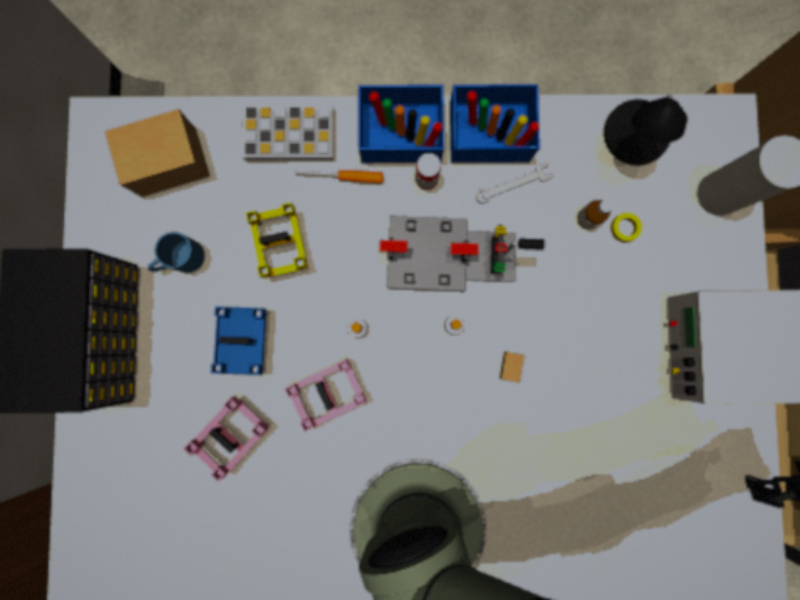

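View pics/s0b.png

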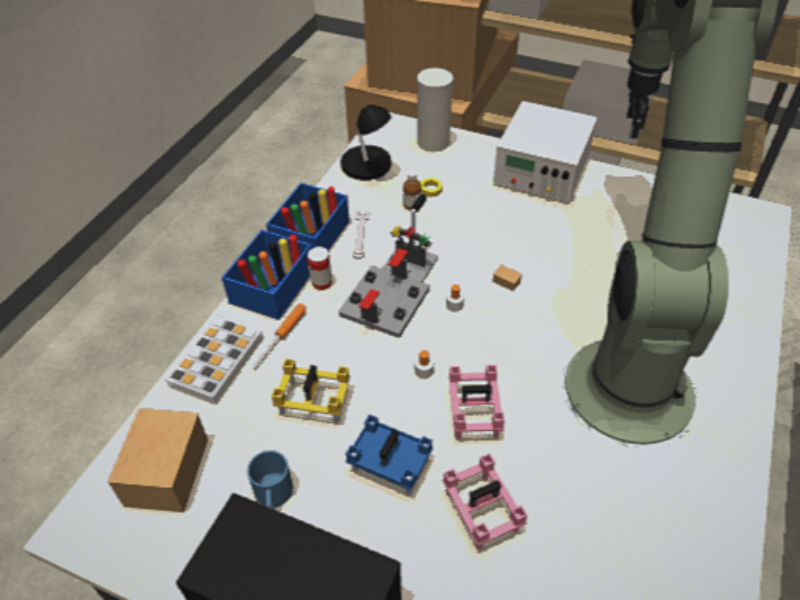

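Candidates (800×600 top view): yellow frame (278,241) is the only rack. The pink frames at (327,395) and (228,437) are decoys. The tray is the blue one at (240,340), as opposed to the blue bins at (402,123) and (495,123). The pots are at (357,328) and (455,325). The dock is at (427,253) and the lever grip at (532,243). I'll measure these coarsely and check them in one close crop.

```bash
python3 - <<'E'
from h import *
a=load('top0');b=load('side0')
k=.64
for n,u,v,z in [('rackgrip',276,239,.09),('tray grip',237,341,.09),('pot1 knob',357,327,.055),('pot2 knob',456,324,.055),('dock cups',428,252,.038),('c1',410,223,.038),('c2',446,226,.038),('c3',410,278,.038),('c4',446,279,.038),('grip',533,243,.155),('bracket',394,246,.085),('br2',464,249,.085),('can',428,165,.1),('flask',598,210,.1),('tape',627,227,.02),('carton',512,366,.03)]:
    print(n,onz(a,u*k,v*k,z).round(3))
im=a['image']
A=cv2.resize(im[120:200,230:360],(780,480),interpolation=cv2.INTER_CUBIC)
cv2.imwrite('pics/c1.png',A[:,:,::-1])
E
```

```text
rackgrip [0.604 0.288 0.09 ]
tray grip [0.396 0.364 0.09 ]
pot1 knob [0.424 0.124 0.055]
pot2 knob [ 0.429 -0.083  0.055]
dock cups [ 0.584 -0.027  0.038]
c1 [0.647 0.011 0.038]
c2 [ 0.64  -0.066  0.038]
c3 [0.528 0.012 0.038]
c4 [ 0.526 -0.065  0.038]
grip [ 0.58  -0.224  0.155]
bracket [0.589 0.046 0.085]
br2 [ 0.582 -0.099  0.085]
can [ 0.755 -0.025  0.1  ]
flask [ 0.658 -0.372  0.1  ]
tape [ 0.64  -0.464  0.02 ]
carton [ 0.34  -0.203  0.03 ]
```

View pics/c1.png

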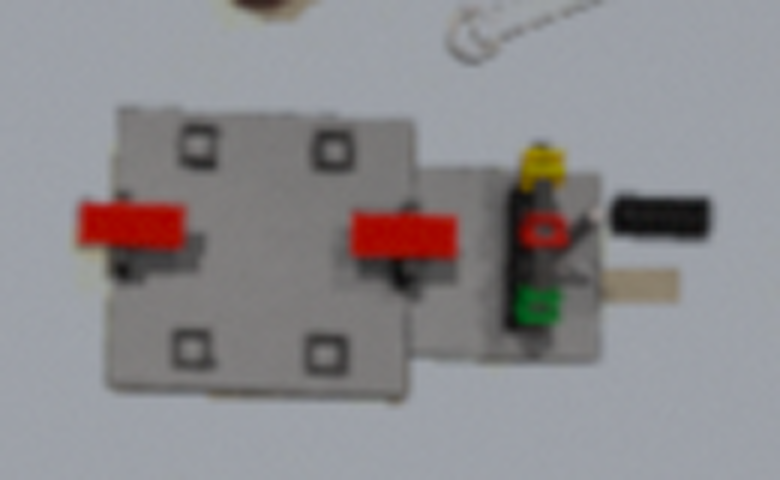

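The crop shows the dock with yaw about -0.04 rad. The lever grip at (660,217) is above the middle of the quadrant, so the lever starts in red. I'll go above the grip.

Request:
arm_command(commands=[[[0,0,40],0,-1],[[30,27,0],0.09,-1],[[30,27,0],0.09,-1],[[30,27,0],0.09,-1],[[30,27,0],0.09,-1],[[30,27,0],0.09,-1],[[30,27,0],0.09,-1],[[30,27,0],0.09,-1],[[30,27,0],0.09,-1],[[29,27,0],0.09,-1],[[29,27,0],0.09,-1],[[29,28,0],0.09,-1],[[29,28,0],0.09,-1],[[29,28,0],0.09,-1],[[29,28,0],0.096,-1],[[0,0,0],0,-1],[[0,0,0],0,-1]])

```text
clock: 1.8
position: [0.5777, -0.2205, 0.2707]
tool_rot: [-3.141, -0.0, 1.532]
force: [0.5, -0.3, 0.1]
grip_width: 0.0854
finger_force: 0.0
```

```bash
python3 - <<'E'
from h import *
s=bot.observe();print(s['position'].round(4),s['tool_rot'].round(3),s['qpos'].round(2))
w=grab('wrist','w1');print(w['f'],w['cx'],w['cy'],(-w['R'].T@w['t']).round(3),w['R'].round(2).tolist())
cv2.imwrite('pics/w1b.png',cv2.resize(w['image'][:,:,::-1],(800,600)))
for n,X in [('grip',(.577,-.219,.165)),('tcp',s['position'])]:print(n,proj(w,X)/.64)
E
```

```text
[ 0.5777 -0.2205  0.2707] [-3.141 -0.     1.532] [ 0.57  0.5  -0.45  1.56  0.23  1.14  0.03]
266.8229488165238 260.05425290624123 191.21344397690504 [ 0.58  -0.15   0.414] [[1.0, -0.04, -0.0], [-0.04, -0.96, 0.28], [-0.01, -0.28, -0.96]]
grip [407.32491673 293.42760008]
tcp [409.49326177 371.85343349]
```

View pics/w1b.png

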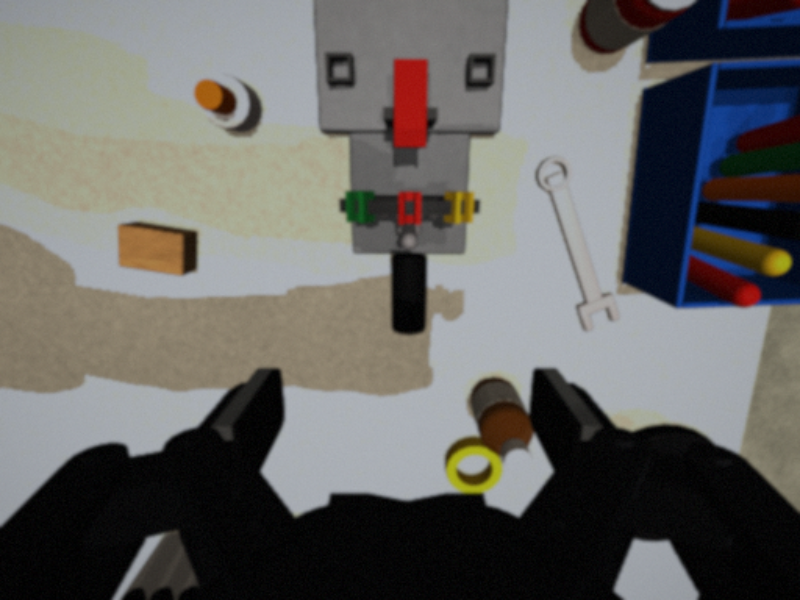

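The wrist view confirms red: the grip is at (408,292), within 1–2 px of the prediction (407,293). I'll descend, pinch and swing it to green.

Request:
arm_command(commands=[[[-1,2,-40],0,-1],[[0,0,-40],0,-1],[[0,0,-30],0,-1],[[0,0,-15],0,-1],[[0,0,0],0,1],[[0,0,0],0,1],[[0,0,0],0,1],[[0,0,0],0,1],[[0,0,0],0,1]], newtons=40)

```text
clock: 2.75
position: [0.5776, -0.2195, 0.1476]
tool_rot: [3.139, 0.001, 1.531]
force: [1.8, -1.8, 6.0]
grip_width: 0.0204
finger_force: 38.9
```

Request:
arm_command(commands=[[[-6.5,0,0],0,1],[[-6.5,0,-1],0,1],[[-6.5,0,-1],0,1],[[-6.5,1,-1],0,1],[[-6.5,0,-1],0,1],[[-6,0,-2],0,1],[[-6,1,-2],0,1],[[-6,0,-2],0,1],[[-6,0,-3],0,1],[[-6,1,-3],0,1],[[-3,0,-1],0,1],[[0,0,0],0,1],[[0,0,0],0,1]])

```text
clock: 4.05
position: [0.5125, -0.2166, 0.1298]
tool_rot: [3.138, 0.001, 1.531]
force: [10.7, -3.1, 2.5]
grip_width: 0.0206
finger_force: 40.5
```

Request:
arm_command(commands=[[[0,0,0],0,-1],[[0,0,0],0,-1],[[0,0,0],0,-1],[[0,0,30],0,-1],[[0,0,40],0,-1],[[0,0,40],0,-1],[[0,0,40],0,-1],[[16,38,0],0,-1],[[16,38,0],0,-1],[[16,38,0],0,-1],[[16,38,0],0,-1],[[8,35,0],0,-1],[[0,0,0],0,-1],[[0,0,0],0,-1],[[0,0,0],0,-1]])

```text
clock: 5.55
position: [0.5827, -0.0304, 0.2791]
tool_rot: [-3.141, 0.001, 1.53]
force: [-0.1, -0.2, -0.8]
grip_width: 0.0854
finger_force: 0.0
```

```bash
python3 - <<'E'
from h import *
s=bot.observe();print(s['position'].round(4),s['tool_rot'].round(3))
w=grab('wrist','w2')
cv2.imwrite('pics/w2b.png',cv2.resize(w['image'][:,:,::-1],(800,600)))
E
```

```text
[ 0.5827 -0.0304  0.2791] [-3.141e+00  1.000e-03  1.530e+00]
```

View pics/w2b.png

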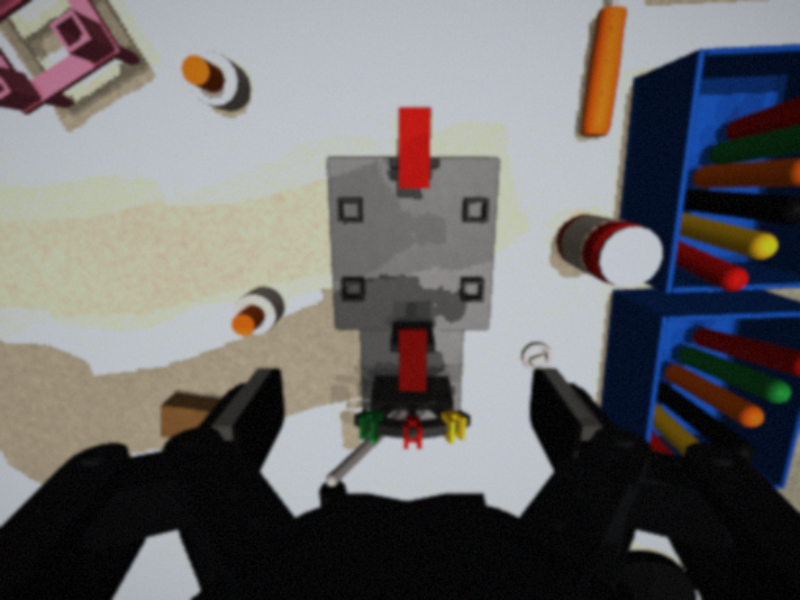

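The lever now leans to green: its rod runs to (330,480) and the tongues are back. Cups are at about (350,209), (475,209), (352,289) and (471,289). I'll refine these into the dock pose.

```bash
cat >> h.py <<'E'
def fit2(L,W):
    "rigid 2D fit: local L (n,2) -> world W; returns centre of local origin, yaw, residual"
    L=np.array(L);W=np.array(W);l=L-L.mean(0);w=W-W.mean(0)
    y=np.arctan2((l[:,0]*w[:,1]-l[:,1]*w[:,0]).sum(),(l*w).sum())
    R=np.array([[np.cos(y),-np.sin(y)],[np.sin(y),np.cos(y)]]);c=W.mean(0)-R@L.mean(0)
    return c,y,np.abs(W-(L@R.T+c)).max()
E
python3 - <<'E'
from h import *
w=load('w2');g=cv2.cvtColor(w['image'],cv2.COLOR_RGB2GRAY)
W=[]
for u,v in [(350,209),(475,209),(352,289),(471,289)]:
    u*=.64;v*=.64;r=11;x0,y0=int(u)-r,int(v)-r
    c=g[y0:y0+2*r+1,x0:x0+2*r+1].astype(float)
    m=(c<np.median(c)*0.62).astype(np.uint8)
    n,lab,st,ce=cv2.connectedComponentsWithStats(m,connectivity=8)
    i=1+np.argmax(st[1:,4]);b=st[i];p=(x0+b[0]+(b[2]-1)/2,y0+b[1]+(b[3]-1)/2)
    W.append(onz(w,*p,.038)[:2]);print(b,np.round(p,1),W[-1].round(4))
# order: image left=-x, top=+y
L=[(-.058,.038),(.058,.038),(-.058,-.038),(.058,-.038)]
print(fit2(L,W))
E
```

```text
[  4   5  15  15 128] [224. 134.] [0.532  0.0144]
[  3   5  16  15 138] [303.5 134. ] [0.6442 0.0097]
[  5   5  14  14 121] [225.5 184.5] [ 0.5284 -0.0593]
[  4   5  15  16 138] [301.  185.5] [ 0.6408 -0.0655]
(array([ 0.58635384, -0.0251596 ]), np.float64(-0.04811823038613171), np.float64(0.0019127075174512065))
```

Request:
arm_command(commands=[[[2,38,0],0.03,-1],[[2,38,0],0.03,-1],[[2,38,0],0.03,-1],[[2,38,0],0.03,-1],[[2,38,0],0.03,-1],[[3,38,0],0.03,-1],[[3,38,0],0.03,-1],[[3,38,0],0.02,-1],[[0,0,0],0,-1],[[0,0,0],0,-1],[[0,0,0],0,-1]])

```text
clock: 6.7
position: [0.6026, 0.273, 0.2792]
tool_rot: [-3.142, 0.001, 1.759]
force: [-0.1, 0.1, 0.3]
grip_width: 0.0853
finger_force: 0.0
```

```bash
python3 - <<'E'
from h import *
s=bot.observe();print(s['position'].round(4),s['tool_rot'].round(3))
w=grab('wrist','w3')
cv2.imwrite('pics/w3b.png',cv2.resize(w['image'][:,:,::-1],(800,600)))
w2=load('w2')
P=[(224,134),(303.5,134),(225.5,184.5),(301,185.5)]
L=[(-.058,.038),(.058,.038),(-.058,-.038),(.058,-.038)]
for z in(.025,.03):print(fit2(L,[onz(w2,*p,z)[:2] for p in P]))
E
```

```text
[0.6026 0.273  0.2792] [-3.142e+00  1.000e-03  1.759e+00]
(array([ 0.58641156, -0.02736815]), np.float64(-0.048118230386131645), np.float64(0.0009284476791472096))
(array([ 0.58638936, -0.02651871]), np.float64(-0.04811823038613176), np.float64(0.0007085679341225504))
```

View pics/w3b.png

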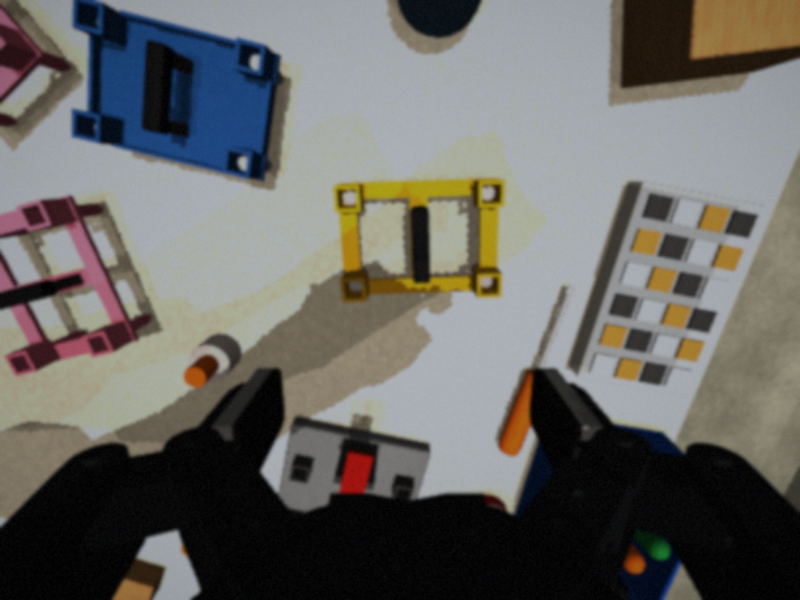

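The rack's cups are at (348,198), (489,193), (354,286) and (488,283), with the bar at (420,244). The tray's cups are at (88,14), (253,59), (86,125) and (243,163).

```bash
python3 - <<'E'
from h import *
w=load('w3');L=[(-.058,.038),(.058,.038),(-.058,-.038),(.058,-.038)]
def q(P,z=.078): return [onz(w,u*.64,v*.64,z)[:2] for u,v in P]
hsv=cv2.cvtColor(w['image'],cv2.COLOR_RGB2HSV)
P=[(348,197),(489,193),(354,286),(488,283)]
print('rack',fit2(L,q(P)))
T=[(88,14),(253,59),(86,125),(243,163)]
print('tray',fit2(L,q(T)))
print('rack bar',q([(421,208),(421,281)],.095),q([(421,244)],.095))
print('pot',onz(w,201*.64,372*.64,.055))
g=w['image'].max(2)
m=(g<45).astype(np.uint8);m[:115]=0;m[195:]=0;m[:,:250]=0;m[:,290:]=0
n,_,st,ce=cv2.connectedComponentsWithStats(m);i=1+np.argmax(st[1:,4]);print(st[i],ce[i]/.64,onz(w,*ce[i],.093))
E
```

```text
rack (array([0.60826389, 0.29448604]), np.float64(0.21615348249760172), np.float64(0.001495759259154128))
tray (array([0.40067972, 0.36923118]), np.float64(-0.04547266735840715), np.float64(0.0028990503122619526))
rack bar [array([0.60328557, 0.32204143]), array([0.61460047, 0.26537635])] [array([0.6087264 , 0.29479369])]
pot [0.42633621 0.12740549 0.055     ]
[263 133  12  47 454] [419.53125    243.82227423] [0.60768033 0.29442494 0.093     ]
```

Request:
arm_command(commands=[[[5.5,21.5,0],0.019,-1],[[0,0,-50],0,-1],[[0,0,-50],0,-1],[[0,0,-50],0,-1],[[0,0,-40],0,-1],[[0,0,-19],0,-1],[[0,0,0],0,1],[[0,0,0],0,1],[[0,0,0],0,1],[[0,0,0],0,1],[[0,0,0],0,1],[[0,0,0],0,1]], newtons=80)

```text
clock: 7.95
position: [0.608, 0.2965, 0.0718]
tool_rot: [3.14, -0.0, 1.78]
force: [-2.5, -2.8, 11.6]
grip_width: 0.0127
finger_force: 78.0
```

Request:
arm_command(commands=[[[0,0,20],0,1],[[0,0,40],0,1],[[0,0,40],0,1],[[0,0,20],0,1],[[-2,-32,0],-0.025,1],[[-2,-32,0],-0.025,1],[[-2,-32,0],-0.025,1],[[-2,-32,0],-0.025,1],[[-2,-32,0],-0.025,1],[[-2,-32,0],-0.025,1],[[-2,-32,0],-0.025,1],[[-2,-32,0],-0.025,1],[[-3,-32,0],-0.025,1],[[-2.6,-33.4,0],-0.03,1],[[0,0,0],0,1],[[0,0,0],0,1],[[0,0,0],0,1]])

```text
clock: 9.65
position: [0.5859, -0.0241, 0.1905]
tool_rot: [3.141, -0.001, 1.526]
force: [-0.3, 0.6, -3.7]
grip_width: 0.0125
finger_force: 78.8
```

```bash
python3 - <<'E'
from h import *
s=bot.observe();print(s['position'].round(4),s['tool_rot'].round(3),s['force'].round(1))
w=grab('wrist','w4');b=grab('side','side4')
A=cv2.resize(w['image'],(800,600))
cv2.imwrite('pics/w4b.png',A[:,:,::-1])
E
```

```text
[ 0.5859 -0.0241  0.1905] [ 3.141e+00 -1.000e-03  1.526e+00] [-0.3  0.6 -3.7]
```

View pics/w4b.png

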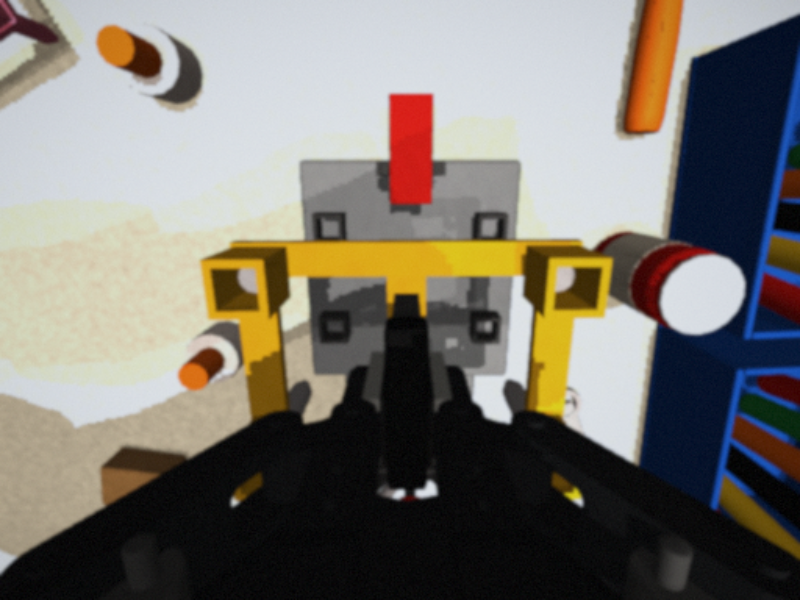

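The rack hangs level. Its two +y cup rims are centred at about (236,289) and (580,286). From these I'll work out where the rack sits in the hand relative to the dock.

```bash
python3 - <<'E'
from h import *
w=load('w4')
z=.1905-.0718+.078
c,y,r=fit2([(-.058,.038),(.058,.038)],[onz(w,u*.64,v*.64,z)[:2] for u,v in [(236,289),(580,286)]])
print('rack',c,y,r)
g=cv2.cvtColor(w['image'],cv2.COLOR_RGB2GRAY)
W=[]
P=[(330,226),(489,227),(335,326),(485,326)]
L=[(-.058,.038),(.058,.038),(-.058,-.038),(.058,-.038)]
for z in(.038,.03,.025):print('dock',fit2(L,[onz(w,u*.64,v*.64,z)[:2] for u,v in P]))
A=cv2.resize(w['image'][120:220,120:400],(784,280),interpolation=cv2.INTER_CUBIC);cv2.imwrite('pics/c4.png',A[:,:,::-1])
E
```

```text
rack [ 0.58544126 -0.02756086] -0.036200215783764596 0.000456974480699035
dock (array([ 0.58716283, -0.02390972]), np.float64(-0.04534232490452597), np.float64(0.0023800029479923435))
dock (array([ 0.58713902, -0.0258063 ]), np.float64(-0.04534232490452616), np.float64(0.0008309768728764766))
dock (array([ 0.58712415, -0.02699166]), np.float64(-0.045342324904526096), np.float64(0.001201799757561739))
```

View pics/c4.png

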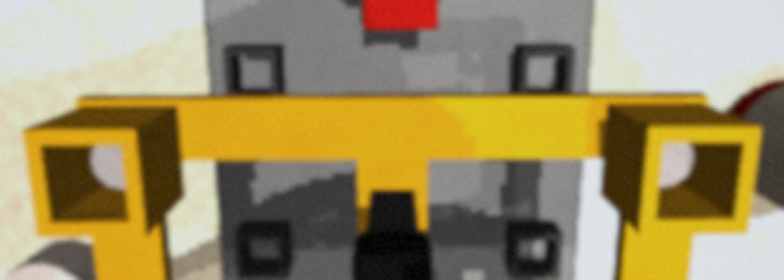

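Request:
arm_command(commands=[[[1,1,0],-0.01,1],[[0,0,-40],0,1],[[0,0,-33],0,1],[[0,0,0],0,1],[[0,0,0],0,1],[[0,0,-5],0,1],[[0,0,-4],0,1],[[0,0,-4],0,1],[[0,0,0],0,1]])

```text
clock: 10.65
position: [0.5869, -0.0242, 0.1042]
tool_rot: [-3.141, 0.0, 1.515]
force: [-0.5, 0.4, -4.2]
grip_width: 0.0122
finger_force: 79.0
```

Request:
arm_command(commands=[[[0,0,-3],0,1],[[0,0,-3],0,1],[[0,0,0],0,1]])

```text
clock: 10.95
position: [0.5869, -0.024, 0.0979]
tool_rot: [-3.141, -0.0, 1.515]
force: [0.3, 0.7, -4.4]
grip_width: 0.0122
finger_force: 79.0
```

Request:
arm_command(commands=[[[0,0,-3],0,1],[[0,0,-2],0,1],[[0,0,-2],0,1],[[0,0,0],0,1]])

```text
clock: 11.35
position: [0.5871, -0.0238, 0.0918]
tool_rot: [3.141, -0.0, 1.515]
force: [-3.2, 1.6, 7.4]
grip_width: 0.0122
finger_force: 80.7
```

Request:
arm_command(commands=[[[0,0,0],0,-1],[[0,0,0],0,-1],[[0,0,0],0,-1],[[0,0,0],0,-1],[[0,0,30],0,-1],[[0,0,50],0,-1],[[0,0,50],0,-1],[[0,0,50],0,-1],[[0,0,0],0,-1]])

```text
clock: 12.25
position: [0.5893, -0.0237, 0.2778]
tool_rot: [3.133, -0.0, 1.514]
force: [0.3, -0.0, -1.4]
grip_width: 0.0857
finger_force: 0.0
```

Request:
arm_command(commands=[[[-17,34,0],0,-1],[[-17,34,0],0,-1],[[-17,34,0],0,-1],[[-17,34,0],0,-1],[[-17,34,0],0,-1],[[-17,34,0],0,-1],[[-17,34,0],0,-1],[[-17,34,0],0,-1],[[-17,34,0],0,-1],[[-17,34,0],0,-1],[[-17,35,0],0.01,-1],[[0,0,0],0,-1],[[0,0,0],0,-1],[[0,0,0],0,-1]])

```text
clock: 13.65
position: [0.4004, 0.3501, 0.2711]
tool_rot: [3.141, 0.001, 1.524]
force: [0.6, -0.2, -0.0]
grip_width: 0.0853
finger_force: 0.0
```

```bash
python3 - <<'E'
from h import *
s=bot.observe();print(s['position'].round(4),s['tool_rot'].round(3),s['force'].round(1))
w=grab('wrist','w5');b=grab('side','side5');t=grab('top','top5')
A=cv2.resize(w['image'],(520,390));B=cv2.resize(b['image'][120:250,180:330],(276,239),interpolation=cv2.INTER_CUBIC)
C=np.zeros((600,800,3),np.uint8);C[:390,:520]=A;C[:239,523:799]=B
C[390:,:800]=cv2.resize(t['image'][110:215,120:520],(800,210))
cv2.imwrite('pics/m5.png',C[:,:,::-1])
E
```

```text
[0.4004 0.3501 0.2711] [3.141e+00 1.000e-03 1.524e+00] [ 0.6 -0.2 -0. ]
```

View pics/m5.png

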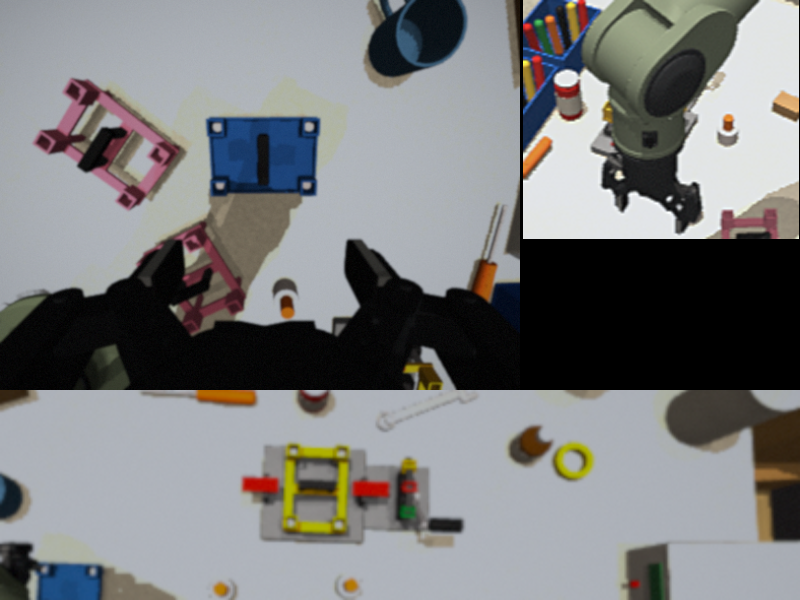

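The rack is seated square on the dock between the tongues. The tray is in the wrist view with cups at (215,126), (311,126), (219,186) and (309,186), and the bar at (263,160). I'll measure it.

```bash
python3 - <<'E'
from h import *
w=load('w5');im=w['image'];h=cv2.cvtColor(im,cv2.COLOR_RGB2HSV)
k=512/520
L=[(-.058,.038),(.058,.038),(-.058,-.038),(.058,-.038)]
print(fit2(L,[onz(w,u*k,v*k,.078)[:2] for u,v in [(215,126),(311,126),(219,186),(309,186)]]))
m=(im.max(2)<50).astype(np.uint8);m[:125]=0;m[192:]=0;m[:,:240]=0;m[:,280:]=0
n,_,st,ce=cv2.connectedComponentsWithStats(m);i=1+np.argmax(st[1:,4]);print(st[i],ce[i],onz(w,*ce[i],.093))
m=cv2.inRange(h,(100,120,40),(125,255,255));m[:105]=0;m[200:]=0;m[:,:190]=0;m[:,330:]=0
c=max(cv2.findContours(m,0,2)[0],key=cv2.contourArea);r=cv2.minAreaRect(c);print(r,onz(w,*r[0],.075))
q=np.array([onz(w,*p,.076)[:2] for p in cv2.boxPoints(r)]);print(q.round(4))
for f,(u,v) in [('top5',(120+220/2,110+(589-390)/2)),('top5',(120+349/2,110+(585-390)/2))]:print('pot',onz(load(f),u,v,.05))
E
```

```text
(array([0.39933887, 0.3708705 ]), np.float64(-0.04285328873111744), np.float64(0.0009313117854408692))
[253 132  12  51 546] [258.63553114 156.79120879] [0.39836437 0.37038031 0.093     ]
((259.0, 154.0), (76.0, 110.0), 90.0) [0.39876065 0.3711116  0.075     ]
[[0.334  0.4208]
 [0.4681 0.4144]
 [0.469  0.3176]
 [0.3237 0.3245]]
pot [0.42318835 0.11946283 0.05      ]
pot [ 0.42839136 -0.09208116  0.05      ]
```

Request:
arm_command(commands=[[[-1.5,20,0],0.004,-1],[[0,0,-50],0,-1],[[0,0,-50],0,-1],[[0,0,-50],0,-1],[[0,0,-36],0,-1],[[0,0,-15],0,-1],[[0,0,0],0,1],[[0,0,0],0,1],[[0,0,0],0,1],[[0,0,0],0,1],[[0,0,0],0,1],[[0,0,0],0,1]], newtons=80)

```text
clock: 15.0
position: [0.3987, 0.3713, 0.0714]
tool_rot: [3.14, -0.001, 1.529]
force: [-2.6, -2.2, 14.1]
grip_width: 0.0121
finger_force: 77.9
```

Request:
arm_command(commands=[[[0,0,20],0,1],[[0,0,40],0,1],[[0,0,45],0,1],[[0,0,45],0,1],[[17,-36,0],0,1],[[17,-36,0],0,1],[[17,-36,0],0,1],[[17,-36,0],0,1],[[17,-36,0],0,1],[[17,-36,0],0,1],[[17,-36,0],0,1],[[17,-36,0],0,1],[[17,-36,0],-0.006,1],[[17,-36,0],0,1],[[17,-36,0],0,1],[[0,0,0],0,1],[[0,0,0],0,1],[[0,0,0],0,1]])

```text
clock: 16.8
position: [0.5851, -0.0243, 0.2204]
tool_rot: [-3.141, -0.0, 1.524]
force: [0.6, 0.5, -3.9]
grip_width: 0.012
finger_force: 79.0
```

```bash
python3 - <<'E'
from h import *
s=bot.observe();print(s['position'].round(4),s['tool_rot'].round(3),s['force'].round(1))
w=grab('wrist','w6');grab('side','side6')
cv2.imwrite('pics/w6b.png',cv2.resize(w['image'][60:300,100:420],(800,600),interpolation=cv2.INTER_CUBIC)[:,:,::-1])
E
```

```text
[ 0.5851 -0.0243  0.2204] [-3.141 -0.     1.524] [ 0.6  0.5 -3.9]
```

View pics/w6b.png

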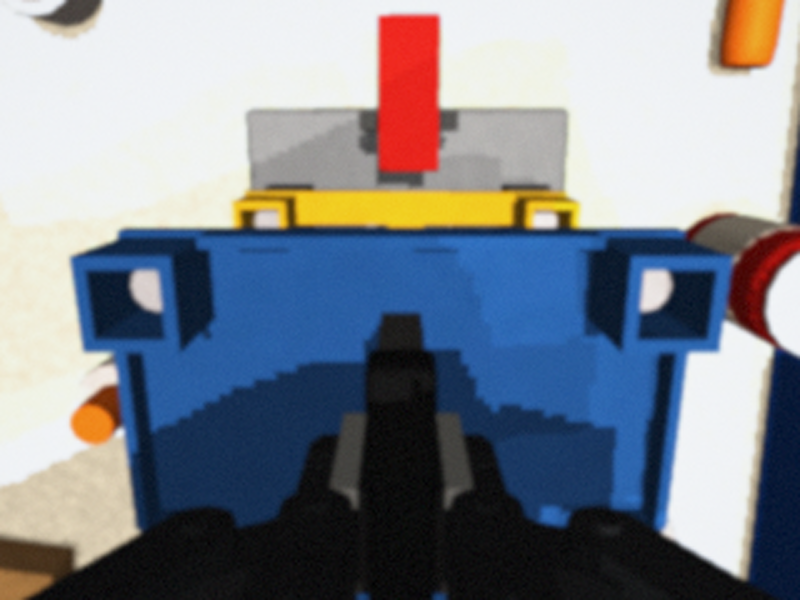

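The tray's cup rims are at (126,303) and (678,301). The rack's far cups lie between x 237–293 and 522–578, with their back edge at v≈197.

```bash
python3 - <<'E'
from h import *
w=load('w6')
P=lambda u,v,z: onz(w,100+u*.4,60+v*.4,z)[:2]
print('tray',fit2([(-.058,.038),(.058,.038)],[P(126,303,.227),P(678,301,.227)]))
print('rack',fit2([(-.058,.0485),(.058,.0485)],[P(265,198,.098),P(550,199,.098)]))
print('tray far edge',fit2([(-.0685,.0485),(.0685,.0485)],[P(75,257,.227),P(730,252,.227)]))
E
```

```text
tray (array([ 0.58429656, -0.02588483]), np.float64(-0.04367833142259337), np.float64(0.0002573241212741051))
rack (array([ 0.58635688, -0.02670877]), np.float64(-0.05103468213014156), np.float64(0.0020379264105624406))
tray far edge (array([ 0.58454866, -0.02628003]), np.float64(-0.03978502987772075), np.float64(0.0007556200213676423))
```

Request:
arm_command(commands=[[[2,-0.5,0],-0.006,1],[[0,0,-30],0,1],[[0,0,-13],0,1],[[0,0,0],0,1],[[0,0,0],0,1],[[0,0,-5],0,1],[[0,0,-4],0,1],[[0,0,-4],0,1],[[0,0,0],0,1]])

```text
clock: 17.8
position: [0.5872, -0.0257, 0.1638]
tool_rot: [-3.141, 0.0, 1.517]
force: [-0.4, 0.3, -4.3]
grip_width: 0.0125
finger_force: 78.9
```

Request:
arm_command(commands=[[[0,0,-3],0,1],[[0,0,-3],0,1],[[0,0,0],0,1]])

```text
clock: 18.1
position: [0.5872, -0.0256, 0.1579]
tool_rot: [-3.141, 0.0, 1.517]
force: [-0.5, 0.3, -3.6]
grip_width: 0.0127
finger_force: 78.9
```

Request:
arm_command(commands=[[[0,0,-3],0,1],[[0,0,-2],0,1],[[0,0,-2],0,1],[[0,0,0],0,1]])

```text
clock: 18.5
position: [0.5876, -0.0256, 0.1515]
tool_rot: [3.141, 0.0, 1.517]
force: [-1.4, 0.3, 1.4]
grip_width: 0.0125
finger_force: 79.7
```

Request:
arm_command(commands=[[[0,0,0],0,-1],[[0,0,0],0,-1],[[0,0,0],0,-1],[[0,0,0],0,-1],[[0,0,30],0,-1],[[0,0,40],0,-1],[[0,0,40],0,-1],[[0,0,0],0,-1]])

```text
clock: 19.3
position: [0.5894, -0.0252, 0.2664]
tool_rot: [3.134, -0.0, 1.517]
force: [1.1, 0.5, -1.0]
grip_width: 0.0854
finger_force: 0.0
```

Request:
arm_command(commands=[[[-14,12,0],-0.13,-1],[[-14,12,0],-0.13,-1],[[-14,12,0],-0.13,-1],[[-14,12,0],-0.13,-1],[[-14,12,0],-0.13,-1],[[-14,12,0],-0.13,-1],[[-14,12,0],-0.13,-1],[[-14,12,0],-0.13,-1],[[-14,12,0],-0.13,-1],[[-14,12,0],-0.13,-1],[[-14,12,0],-0.13,-1],[[-14,12,0],-0.13,-1],[[0,0,0],0,-1],[[0,0,0],0,-1],[[0,0,0],0,-1]])

```text
clock: 20.8
position: [0.4198, 0.118, 0.2612]
tool_rot: [3.142, -0.0, -0.042]
force: [0.6, 0.5, -0.1]
grip_width: 0.0853
finger_force: 0.0
```

```bash
python3 - <<'E'
from h import *
s=bot.observe();print(s['position'].round(4),s['tool_rot'].round(3),s['qpos'].round(2))
w=grab('wrist','w7');t=grab('top','top7');b=grab('side','side7')
C=np.zeros((600,800,3),np.uint8);C[:390,:520]=cv2.resize(w['image'],(520,390))
C[:210,523:799]=cv2.resize(t['image'][120:210,225:343],(276,210),interpolation=cv2.INTER_CUBIC)
C[395:595,:400]=cv2.resize(t['image'][120:220,120:320],(400,200))
C[215:595,523:799]=cv2.resize(b['image'][130:240,200:280],(276,380),interpolation=cv2.INTER_CUBIC)
cv2.imwrite('pics/m7.png',C[:,:,::-1])
E
```

```text
[0.4198 0.118  0.2612] [ 3.142 -0.    -0.042] [-0.06  0.2  -0.4   2.02  0.1   0.94 -2.12]
```

View pics/m7.png

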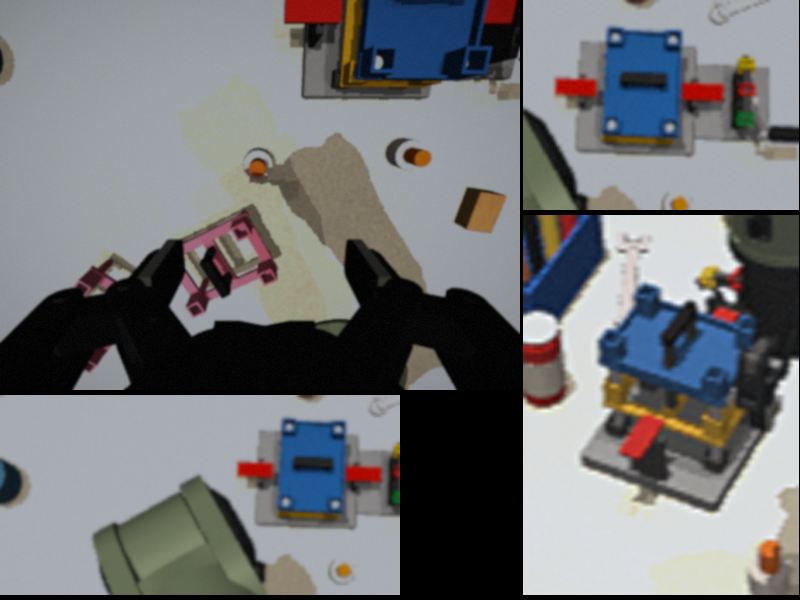

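The stack sits level and aligned in all three views. The pot knobs in the wrist view are at (257,166) and (423,157). I'll locate both.

```bash
cat >> h.py <<'E'
def knobs(w,z0=0,smin=150):
    h=cv2.cvtColor(w['image'],cv2.COLOR_RGB2HSV);m=cv2.inRange(h,(5,190,60),(18,255,255))
    for c in cv2.findContours(m,0,2)[0]:
        if cv2.contourArea(c)<60: continue
        (u,v),r=cv2.minEnclosingCircle(c);M=cv2.moments(c);u,v=M['m10']/M['m00'],M['m01']/M['m00']
        print('orange',round(u),round(v),round(r,1),'xy',onz(w,u,v,z0+.054).round(4))
E
python3 - <<'E'
from h import *
knobs(load('w7'))
E
```

```text
orange 253 165 8.2 xy [0.424  0.1266 0.054 ]
orange 414 155 8.6 xy [ 0.4284 -0.0859  0.054 ]
```

Request:
arm_command(commands=[[[4,8.5,0],0,-1],[[0,0,-50],0,-1],[[0,0,-50],0,-1],[[0,0,-50],0,-1],[[0,0,-50],0,-1],[[0,0,-23],0,-1],[[0,0,0],0,1],[[0,0,0],0,1],[[0,0,0],0,1],[[0,0,0],0,1],[[0,0,0],0,1]], newtons=40)

```text
clock: 22.05
position: [0.4243, 0.127, 0.0396]
tool_rot: [-3.141, -0.002, -0.044]
force: [-2.9, -1.0, 17.6]
grip_width: 0.0207
finger_force: 38.4
```

Request:
arm_command(commands=[[[0,0,30],0,1],[[0,0,50],0,1],[[0,0,50],0,1],[[0,0,50],0,1],[[0,0,45],0,1],[[28,-22,0],0,1],[[28,-22,0],0,1],[[29,-22,0],0,1],[[29,-22,0],0,1],[[29,-22,0],0,1],[[29,-22,0],0,1],[[28,-23,0],-0.004,1],[[0,0,0],0,1],[[0,0,0],0,1],[[0,0,0],0,1]])

```text
clock: 23.55
position: [0.6229, -0.0274, 0.2638]
tool_rot: [-3.141, -0.0, -0.046]
force: [-0.1, 0.1, -1.1]
grip_width: 0.0206
finger_force: 39.8
```

```bash
python3 - <<'E'
from h import *
s=bot.observe();print(s['position'].round(4),s['tool_rot'].round(3),s['qpos'].round(2))
w=grab('wrist','w8')
cv2.imwrite('pics/w8b.png',cv2.resize(w['image'],(640,480))[:,:,::-1])
E
```

```text
[ 0.6229 -0.0274  0.2638] [-3.141 -0.    -0.046] [ 0.16  0.5  -0.32  1.56  0.17  1.11 -1.81]
```

View pics/w8b.png

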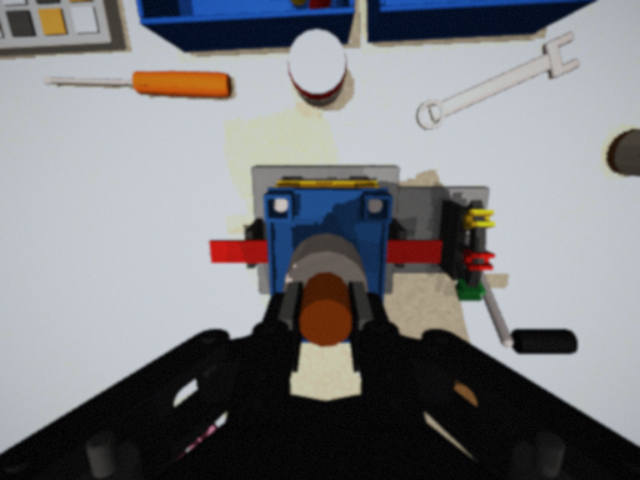

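The pot hangs upright between the far cups. Lowering it now.

Request:
arm_command(commands=[[[2,0,-30],0,1],[[0,0,-35],0,1],[[0,0,-20],0,1],[[0,0,-5],0,1],[[0,0,-3],0,1],[[0,0,0],0,1]])

```text
clock: 24.2
position: [0.6258, -0.0278, 0.1713]
tool_rot: [-3.141, -0.001, -0.047]
force: [-0.2, -0.3, -0.8]
grip_width: 0.0204
finger_force: 39.8
```

Request:
arm_command(commands=[[[0,0,-2],0,1],[[0,0,0],0,1],[[0,0,0],0,-0.2],[[0,0,0],0,-0.2],[[0,0,0],0,-0.2],[[0,0,25],0,-0.2],[[0,0,40],0,-1],[[0,0,40],0,-1],[[0,0,0],0,-1]])

```text
clock: 25.1
position: [0.6274, -0.0279, 0.2787]
tool_rot: [-3.141, -0.007, -0.047]
force: [0.4, -0.3, 0.5]
grip_width: 0.0853
finger_force: 0.0
```

Request:
arm_command(commands=[[[-28,-8,0],0,-1],[[-28,-8,0],0,-1],[[-28,-8,0],0,-1],[[-28,-8,0],0,-1],[[-28,-8,0],0,-1],[[-28,-8,0],0,-1],[[-28,-10,0],0,-1],[[0,0,0],0,-1],[[0,0,0],0,-1],[[0,0,0],0,-1]])

```text
clock: 26.1
position: [0.4301, -0.0858, 0.2733]
tool_rot: [-3.141, -0.0, -0.047]
force: [-0.3, 0.4, -0.6]
grip_width: 0.0855
finger_force: 0.0
```

```bash
python3 - <<'E'
from h import *
s=bot.observe();print(s['position'].round(4),s['tool_rot'].round(3),s['qpos'].round(2))
w=grab('wrist','w9');b=grab('side','side9');t=grab('top','top9')
knobs(w);print();knobs(w,.13)
C=np.zeros((390,800,3),np.uint8);C[:,:520]=cv2.resize(w['image'],(520,390))
C[:380,523:799]=cv2.resize(b['image'][130:240,200:280],(276,380),interpolation=cv2.INTER_CUBIC)
cv2.imwrite('pics/m9.png',C[:,:,::-1])
E
```

```text
[ 0.4301 -0.0858  0.2733] [-3.141 -0.    -0.047] [ 0.35  0.18 -0.33  2.    0.07  0.97 -1.63]
orange 257 167 8.1 xy [ 0.4289 -0.0824  0.054 ]

orange 257 167 8.1 xy [ 0.4544 -0.0851  0.184 ]
```

View pics/m9.png

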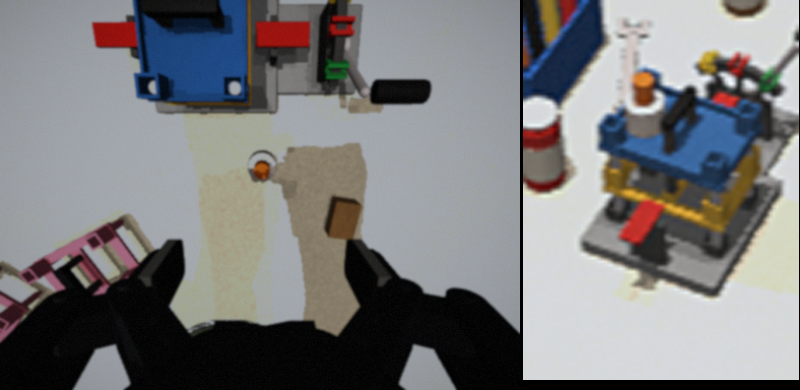

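Pot 1 stands upright in the tray. Pot 2's knob is at wrist px (257,167), i.e. (0.429,-0.082). Grasping it.

Request:
arm_command(commands=[[[-1,3,0],0,-1],[[0,0,-50],0,-1],[[0,0,-50],0,-1],[[0,0,-50],0,-1],[[0,0,-50],0,-1],[[0,0,-34],0,-1],[[0,0,0],0,1],[[0,0,0],0,1],[[0,0,0],0,1],[[0,0,0],0,1],[[0,0,0],0,1]])

```text
clock: 27.35
position: [0.4295, -0.0833, 0.0407]
tool_rot: [3.141, -0.003, -0.048]
force: [-0.3, 1.5, 13.4]
grip_width: 0.0206
finger_force: 39.8
```

Request:
arm_command(commands=[[[0,0,30],0,1],[[0,0,50],0,1],[[0,0,50],0,1],[[0,0,50],0,1],[[0,0,45],0,1],[[24,12,0],0,1],[[24,12,0],0,1],[[24,12,0],0,1],[[24,12,0],0,1],[[22,10.5,0],0,1],[[0,0,0],0,1],[[0,0,0],0,1],[[0,0,0],0,1]])

```text
clock: 28.65
position: [0.5458, -0.0251, 0.2647]
tool_rot: [3.141, -0.0, -0.048]
force: [-0.5, 0.0, -1.5]
grip_width: 0.0205
finger_force: 40.2
```

Request:
arm_command(commands=[[[0,0,-30],0,1],[[0,0,-35],0,1],[[0,0,-20],0,1],[[0,0,-5],0,1],[[0,0,-3],0,1],[[0,0,0],0,1]])

```text
clock: 29.25
position: [0.5467, -0.0248, 0.1722]
tool_rot: [3.142, -0.001, -0.048]
force: [0.7, 0.2, -2.0]
grip_width: 0.0204
finger_force: 40.3
```

Request:
arm_command(commands=[[[1.5,0,-1.5],0,1],[[0,0,0],0,1],[[0,0,0],0,-0.2],[[0,0,0],0,-0.2],[[0,0,0],0,-0.2],[[0,0,25],0,-0.2],[[0,0,40],0,-1],[[0,0,40],0,-1],[[0,0,0],0,-1]])

```text
clock: 30.15
position: [0.5499, -0.0244, 0.2797]
tool_rot: [-3.141, -0.007, -0.047]
force: [1.1, -0.4, -0.6]
grip_width: 0.0851
finger_force: 0.0
```

Request:
arm_command(commands=[[[-2.5,-15,0],0.121,-1],[[-2.5,-15,0],0.121,-1],[[-2.5,-15,0],0.121,-1],[[-2.5,-15,0],0.121,-1],[[-2.5,-15,0],0.121,-1],[[-2.5,-15,0],0.121,-1],[[-2.5,-15,0],0.121,-1],[[-2.5,-15,0],0.121,-1],[[-2.5,-15,0],0.121,-1],[[-2.5,-15,0],0.121,-1],[[-2.5,-15,0],0.121,-1],[[-2.5,-15,0],0.12,-1],[[-2,-12,0],0.12,-1],[[0,0,0],0,-1],[[0,0,0],0,-1],[[0,0,0],0,-1]])

```text
clock: 31.75
position: [0.5161, -0.2157, 0.2748]
tool_rot: [3.142, -0.0, 1.522]
force: [0.5, 0.5, 0.1]
grip_width: 0.0852
finger_force: 0.0
```

```bash
python3 - <<'E'
from h import *
s=bot.observe();print(s['position'].round(4),s['tool_rot'].round(3),s['qpos'].round(2))
w=grab('wrist','w10');b=grab('side','side10');t=grab('top','top10')
print('grip pred px',proj(w,(.5154,-.2155,.149))*520/512)
C=np.zeros((600,800,3),np.uint8);C[:390,:520]=cv2.resize(w['image'],(520,390))
C[:380,523:799]=cv2.resize(b['image'][130:240,200:280],(276,380),interpolation=cv2.INTER_CUBIC)
C[395:,:400]=cv2.resize(t['image'][115:217,190:390],(400,205))
cv2.imwrite('pics/m10.png',C[:,:,::-1])
E
```

```text
[ 0.5161 -0.2157  0.2748] [ 3.142 -0.     1.522] [ 0.77  0.43 -0.65  1.7   0.29  1.11 -0.02]
grip pred px [264.65271609 186.65149796]
```

View pics/m10.png

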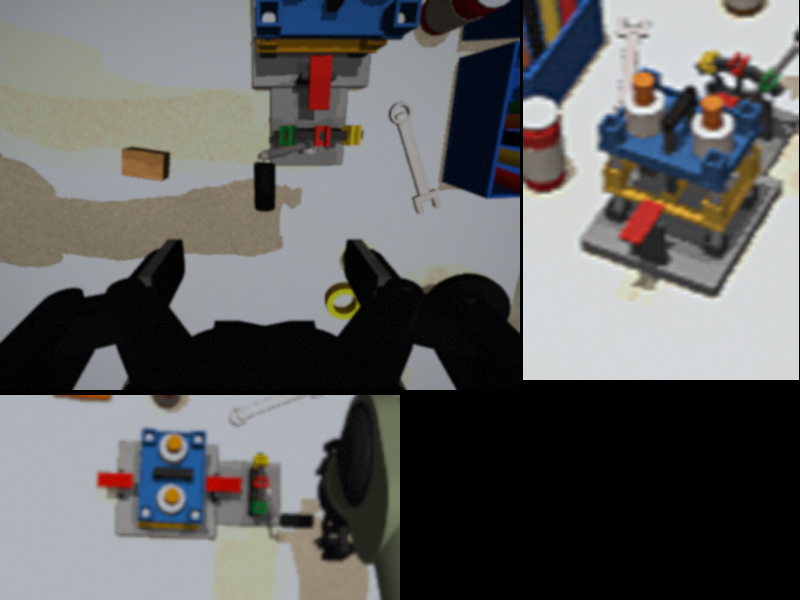

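Both pots stand upright. The lever grip is at (264,186), as predicted. I'll pinch it and swing it to red.

Request:
arm_command(commands=[[[-1,0,-45],0,-1],[[0,0,-45],0,-1],[[0,0,-35],0,-1],[[0,0,-19],0,-1],[[0,0,0],0,1],[[0,0,0],0,1],[[0,0,0],0,1],[[0,0,0],0,1],[[0,0,0],0,1]], newtons=40)

```text
clock: 32.8
position: [0.5155, -0.2169, 0.1318]
tool_rot: [3.14, 0.001, 1.524]
force: [-1.2, 0.3, 6.8]
grip_width: 0.0208
finger_force: 38.9
```

Request:
arm_command(commands=[[[6,0,3],0,1],[[6,-1,3],0,1],[[6,0,2],0,1],[[6,0,2],0,1],[[6,-1,2],0,1],[[6.5,0,1.5],0,1],[[6.5,0,1],0,1],[[6.5,-1,1],0,1],[[6.5,0,0.5],0,1],[[6.5,0,0],0,1],[[0,0,0],0,1],[[0,0,0],0,1]])

```text
clock: 34.0
position: [0.5781, -0.2199, 0.147]
tool_rot: [3.14, 0.0, 1.524]
force: [2.6, -3.5, 3.8]
grip_width: 0.0208
finger_force: 41.7
```

Release, then lift and back off to look.

Request:
arm_command(commands=[[[0,0,0],0,-1],[[0,0,0],0,-1],[[0,0,0],0,-1],[[0,0,30],0,-1],[[0,0,45],0,-1],[[0,0,45],0,-1],[[0,0,0],0,-1],[[-20,-10,20],0,-1],[[-20,-10,0],0,-1],[[-20,-10,0],0,-1],[[0,0,0],0,-1],[[0,0,0],0,-1]])

```text
clock: 35.2
position: [0.5174, -0.2497, 0.2869]
tool_rot: [3.141, 0.0, 1.523]
force: [-0.4, -0.6, 0.4]
grip_width: 0.0856
finger_force: 0.0
```

```bash
python3 - <<'E'
from h import *
s=bot.observe();print(s['position'].round(4),s['force'].round(1))
w=grab('wrist','w11');b=grab('side','side11');t=grab('top','top11')
C=np.zeros((600,800,3),np.uint8);C[:390,:520]=cv2.resize(w['image'],(520,390))
C[:380,523:799]=cv2.resize(b['image'][130:240,200:280],(276,380),interpolation=cv2.INTER_CUBIC)
C[395:,:400]=cv2.resize(t['image'][115:217,190:390],(400,205))
C[395:,405:705]=cv2.resize(t['image'],(300,205))
cv2.imwrite('pics/m11.png',C[:,:,::-1])
E
```

```text
[ 0.5174 -0.2497  0.2869] [-0.4 -0.6  0.4]
```

View pics/m11.png

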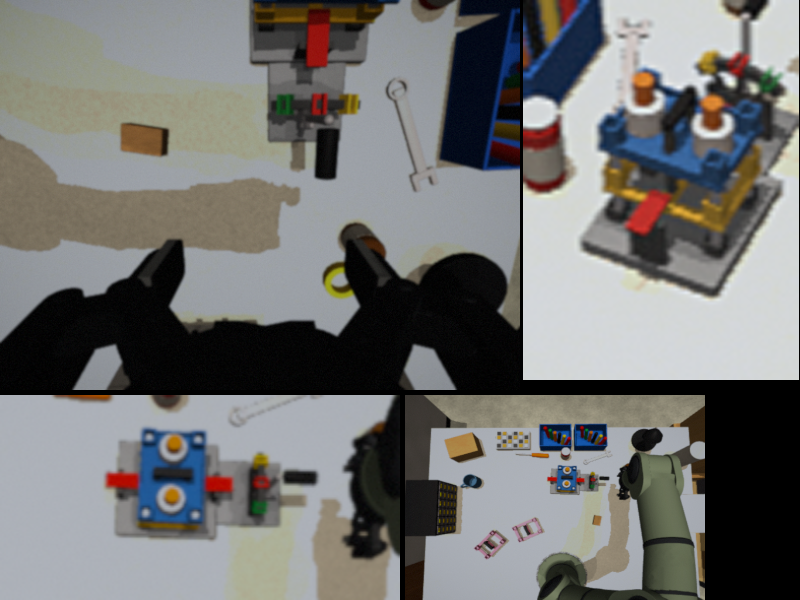

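The lever is upright in red, the tongues have moved in over the rack's edge, and the stack and both pots are intact. The bystanders are undisturbed and the arm is clear.

```bash
python3 -c "
from workcell import ticket; print(ticket.job_done())"
```

```text
the job is handed in; nothing more can be done
None
```

I handed the job in at about 35 s: one yellow frame was present, it and the blue tray are on the dock with both pots upright in the tray, the lever is in red clamping the stack, and the other things on the bench were left alone.

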